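# Find the lid that snaps onto the packed tub

## Robot

A 7-joint arm with a two-finger parallel gripper is mounted at the origin on the work surface. World frame = base frame: x ahead of the robot, y to its left, z up, the work surface at z = 0. Lengths are in m, angles in rad, forces in N, time in s.
With the tool pointing down it reaches from about 0.4 to 0.925 m from the base axis. Payload 4.1 kg.
Tool frame: the origin (TCP) lies at the very end of the fingers, on their centre line; the grasp point (between the pads) lies 19 mm behind it; z points along the fingers, x is the direction in which the jaws open and shut, and the axes are right-handed (so a half turn about z gives the same grasp; the last joint's range is limited). The gripper opens to 85 mm and grips with 20 to 120 N. Pads are 22 mm wide; open, the fingers measure 114 mm over their backs; the gripper's body (76 mm by 85 mm) begins 54 mm behind the grasp point. The pads swing forward as they close: fully open they stand 13 mm farther back than shut.
Start: joints at [-1.248, 0.398, 0.045, 1.537, -0.019, 1.207, -0.051], TCP at [0.266, 0.593, 0.231] pointing down, gripper open.
Joint ranges: [-2.82, 2.82], [-0.49, 2.23], [-1.37, 1.46], [0, 2.46], [-1.36, 4.5], [0.23, 2], [-2.94, 2.94]. Speed limits (rad/s): [2.57, 2.57, 3.14, 3.14, 3.14, 3.14, 3.14].

## Interface

Orientations are given as a rotation vector (axis times angle).
In Python, from station import telemetry, get_image, camera_params, hand_in gives the robot as it stands.
- The arm moves only by the shell command python3 -m handwheel 'ROWS' [FORCE]. ROWS is JSON, one flat list of numbers, 5 for each row, row after row: the closure, from -1 (fully open) to 1 (shut), so that 0 is half open, then the shift along the world's x, y, z in mm, then the turn about the world's z in rad. A call has 1 to 20 rows; each row is the pose to reach, as a shift and turn from the pose commanded when the call began; what a row does not reach only later rows make up. A row lasts 1/8 s, in which the tool goes at most 62.5 mm and 10.7 degrees, less where a joint would pass 70% of its speed; a pose out of reach is approached as far as the arm can. A call with a gripper value outside its range is refused whole. The fingers move at their own pace and stop on an object; FORCE is the grip in N (left out, the last holds). Time passes only in rows, so rows that repeat a pose let the fingers close. It gives the time, the measured TCP pose, the force and the opening at its end, in the units of the state.
- telemetry.observe(): the state, without advancing time (a new reading comes with each control period).
- get_image(name): name is "scene" or "top"; returns the picture (384x512x3 uint8, red, green, blue); there is no depth.
- camera_params(name): a dict with "intrinsics" (3x3 intrinsics, pixels), "distortion" ([k1, k2, p1, p2, k3] as OpenCV has them; the pictures are not rectified), "extrinsics" (4x4, takes a point from world to camera coordinates). Camera axes: x right, y down, z forward; pixel columns grow to the right and rows downward; lengths in m; the calibration is good to about 2 mm. A picture is of the moment at which its call begins. camera_params takes no time and is no camera call.
- hand_in(): hands the job in, once; it reports no verdict.
The state is a dict: "clock": time; "joint_positions": joint angles; "joint_vel": joint speeds; "effort": joint torques, N m; "tool_pos": TCP position; "ee_rot": TCP orientation; "contact_force": force on the tool from outside, world axes, zero at the start; "moment": the same for the moment, N m; "grip_width": finger opening in m.
Only numpy, scipy, OpenCV 4.12 (cv2) and the standard library are available. Lean on these libraries where they do the work, as an engineer would, in place of code of your own. Each camera call takes 0.05 s, during which the arm holds its last target.

## Task

Close the tub with the bun in it that stands on the chopping block: find, by trying them on, which of the three look-alike red lids on the drying rack belongs to it, and press that lid down until it has snapped on at both ends and sits level all round. Do not force a lid that will not go, lay the other two flat in the rack's top tier again, clear of its fence, and leave everything else where it is, the tub on the block.

Things in the scene. Friction and masses are not known exactly. Their poses are not given: they have to be found in the camera images.
- board: light wooden chopping block, 240 mm (x) x 200 mm (y), 45 mm thick, fixed, lying to the right of the rack; origin: centre of its underside. The tub to be closed stands in the middle of it, turned by up to 0.55 rad.
- rack: green plastic drying rack of two stacked tiers, fixed; 300 mm deep (x), 460 mm long (y); origin: centre of its footprint on the worktop. Floors: lower tier 45 mm, top tier 165 mm above the origin; the top one has a fence round it up to 193 mm (corner posts 195 mm); inside the fence 286 x 446 mm. The three lids lie flat in a row along y on the front part of the top tier; cup and spoon lie behind them.
- tub_p: open off-white food tub, one of three alike, loose, 0.18 to 0.29 kg. Origin: centre of its underside; x along its 120 mm side, y along its 92 mm side, z up. Body 120 x 92 mm up to a shoulder at 48 mm; a narrower neck with a rolled rim bead rises from there to 64 mm.
- tub_q: open tub, all as tub_p but for the neck: the three tubs' rim beads measure 92 x 64, 100 x 72 and 108 x 80 mm outside, one size each; which has which is not told. One tub, any of the three, stands on the chopping block with the bun in it; the other two are spare.
- tub_r: open tub, all as tub_p but for the neck (see tub_q). The two spare tubs stand on the rack's lower tier.
- lid_a: red snap lid, one of three look-alikes, loose, 0.084 kg. Origin: centre of its underside (skirt's lower edge); x along its 120 mm side, y along its 92 mm side, z up. Top face 18.5 mm up with a 1 mm raised line near the edge; mid grip 46 mm (x) x 18 mm (y), top at 43.5 mm. Skirt 14.5 mm deep, its hidden opening 2.8 mm longer and wider than one tub's bead; which tub's is not told.
- lid_b: red snap lid, looks as lid_a. A springy snap bead sits inside each short side (x ends). On its own tub, lowered squarely with 3 N, a lid rests on the snap beads, its origin 55.5 to 57.5 mm above the tub's. It snaps on with 3 to 11 N pressed down near each short end in turn, or 6 to 16 N in the middle; its origin is then 49.5 mm above the tub's. A half turn fits too.
- lid_c: red snap lid, looks as lid_a. On a tub too large for it, a lid stops on the rim with its origin 64 mm above the tub's and will not go on. On a tub too small, it drops to 49.5 mm without resistance, has about 5 mm play or more all round and lifts off freely.
- lid_a_snap_e: the springy snap bead inside the +x short side of lid_a (hidden by its top); origin and axes as the lid's own
- lid_a_snap_w: the springy snap bead inside the -x short side of lid_a (hidden by its top); origin and axes as the lid's own
- lid_b_snap_e: the springy snap bead inside the +x short side of lid_b (hidden by its top); origin and axes as the lid's own
- lid_b_snap_w: the springy snap bead inside the -x short side of lid_b (hidden by its top); origin and axes as the lid's own
- lid_c_snap_e: the springy snap bead inside the +x short side of lid_c (hidden by its top); origin and axes as the lid's own
- lid_c_snap_w: the springy snap bead inside the -x short side of lid_c (hidden by its top); origin and axes as the lid's own
- bun: brown bread bun, 48 mm across, 30 mm high, loose inside the tub that is to be closed; origin: centre of its underside.
- cup: steel cup, 68 mm across, 90 mm high, standing loose at the back of the rack's top tier; origin: centre of its foot.
- spoon: wooden spoon, 186 mm long, lying loose along the back of the rack's top tier; origin near its middle.
- plate: white plate, 160 mm across, 20 mm high, loose on the rack's lower tier; origin: centre of its foot.
- pot: lidded aluminium pot, 174 mm across its rim, 138 mm high with the knob, at the right side; origin: centre of its foot.
- mwiko: dark wooden mwiko (flat paddle), 260 mm long, lying behind the chopping block; origin: on its underside near its middle.
- tin: blue tin, 52 mm across, 130 mm high, standing in front between rack and chopping block; origin: centre of its foot.
Not all that is in view belongs to the job. Leave any blue or green look-alike of the lid_b alone.

How it is judged:
By the outcome, as a careful person would: the job done as asked, in the order asked, and still so for the second after the job is handed in, with the robot touching nothing.
It also fails if it takes over 72 s, if anything falls off the work surface, if the arm or the gripper's body presses on something with over 40 N, if the wrist force passes 120 N, or if a joint passes its speed limit or range.

## Working session

There is one attempt and no reset: what is moved stays moved. The work goes in short steps, Python scripts to look and compute and a shell command to move; the robot and the scene stay as the last step left them, time stands still between calls to the robot, and variables do not carry over. Pictures are saved under pics/ and viewed, and the job is handed in when it is done.

```bash
ls; mkdir -p pics
python3 - <<'E'
from station import telemetry, get_image, camera_params
import cv2
for n in("scene","top"):
    im=get_image(n); cv2.imwrite(f"pics/{n}0.png",cv2.resize(im[...,::-1],(800,600),interpolation=cv2.INTER_CUBIC)); cv2.imwrite(f"pics/{n}0raw.png",im[...,::-1])
    print(camera_params(n))
print(telemetry.observe())
E
```

```text
pics
{'intrinsics': array([[417.48368586,   0.        , 255.514738  ],
       [  0.        , 417.48368586, 195.55317083],
       [  0.        ,   0.        ,   1.        ]]), 'distortion': array([-0.149601,  0.      ,  0.      ,  0.      ,  0.      ]), 'extrinsics': array([[-0.37292755,  0.92763459,  0.0204723 ,  0.30074771],
       [ 0.67833529,  0.28762572, -0.67611587, -0.21494696],
       [-0.63307683, -0.23825515, -0.73651083,  1.60124409],
       [ 0.        ,  0.        ,  0.        ,  1.        ]])}
{'intrinsics': array([[395.13132837,   0.        , 253.32282435],
       [  0.        , 395.13132837, 186.72673993],
       [  0.        ,   0.        ,   1.        ]]), 'distortion': array([-0.08322349,  0.        ,  0.        ,  0.        ,  0.        ]), 'extrinsics': array([[ 3.02165116e-02, -9.99542942e-01,  9.32674258e-04,
        -1.41837686e-01],
       [-9.94713069e-01, -3.01620998e-02, -9.81639324e-02,
         5.17582040e-01],
       [ 9.81471971e-02,  2.03842833e-03, -9.95169821e-01,
         1.27569142e+00],
       [ 0.00000000e+00,  0.00000000e+00,  0.00000000e+00,
         1.00000000e+00]])}
{'clock': 0.1, 'joint_positions': array([-1.24800664,  0.39912408,  0.04506554,  1.53774478, -0.01871261,
        1.20692001, -0.0507116 ]), 'joint_vel': array([-0.00044696, -0.00082715, -0.00057922, -0.0040406 ,  0.00035389,
       -0.00101345,  0.00130598]), 'effort': array([ 3.19106126e-03, -4.76265943e+01,  1.36979006e+00, -2.54949367e+01,
        1.19868820e-02,  5.03100120e-03,  8.83835554e-06]), 'tool_pos': array([0.26586204, 0.59251566, 0.23036814]), 'ee_rot': array([ 2.63629521e+00,  1.70670990e+00, -2.22866751e-03]), 'contact_force': array([-0.31869853,  0.04049537, -0.66125295]), 'moment': array([-0.07180006,  0.02211799, -0.03060461]), 'grip_width': 0.08513068077574332}
```

View pics/scene0.png

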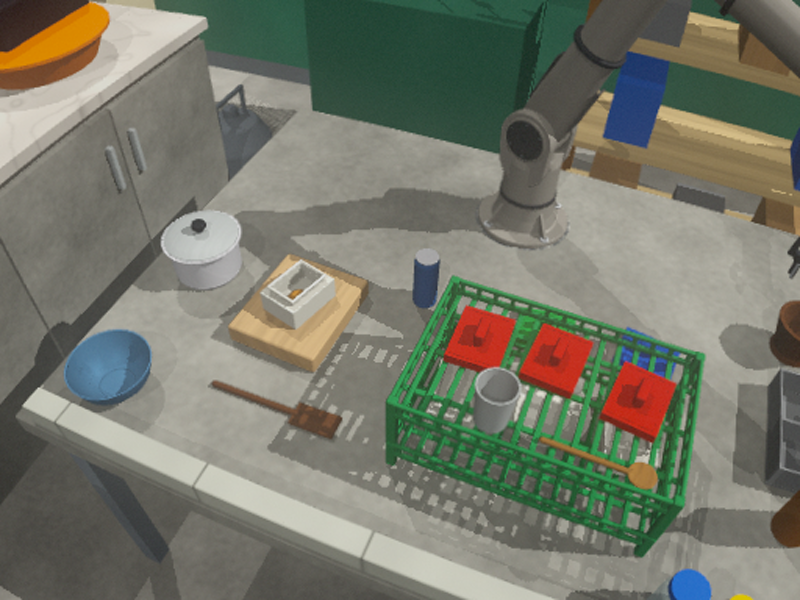

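View pics/top0.png

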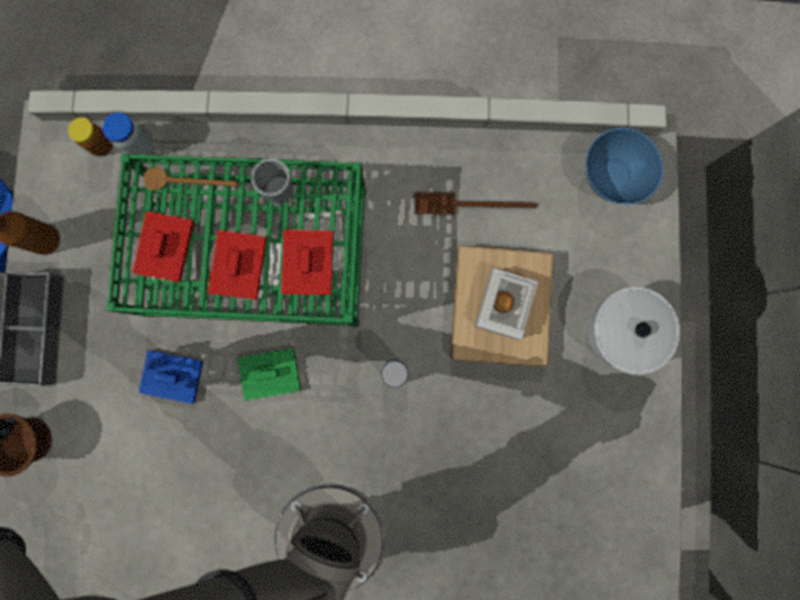

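The scene picture shows three red lids at about (480,340), (556,360) and (640,400), and the tub with the bun at (300,292). The top picture shows the same lids at (163,246), (238,265) and (308,262), and the tub at (507,302). I'll enlarge both areas.

```bash
cat > h.py <<'E'
import numpy as np, cv2
from station import telemetry, get_image, camera_params
def ray(n,uv):
    P=camera_params(n);K=P["intrinsics"];d=np.array(P["distortion"]);E=P["extrinsics"]
    uv=np.array(uv,float).reshape(-1,1,2)
    p=cv2.undistortPoints(uv,K,d)[:,0]
    R=E[:3,:3];t=E[:3,3]
    c=-R.T@t; D=np.c_[p,np.ones(len(p))]@R
    return c,D
def atz(n,uv,z):
    c,D=ray(n,uv); return c+D*((z-c[2])/D[:,2])[:,None]
def proj(n,X):
    P=camera_params(n);E=P["extrinsics"]
    return cv2.projectPoints(np.array(X,float).reshape(-1,1,3),cv2.Rodrigues(E[:3,:3])[0],E[:3,3],P["intrinsics"],np.array(P["distortion"]))[0][:,0]
def crop(im,x0,y0,w,h,k,fn):
    c=cv2.resize(im[y0:y0+h,x0:x0+w],None,fx=k,fy=k,interpolation=cv2.INTER_CUBIC)
    for x in range(0,w,10): cv2.putText(c,str(x0+x),(x*k,8),0,.3,(255,255,0),1); cv2.line(c,(x*k,10),(x*k,14),(255,255,0),1)
    for y in range(0,h,10): cv2.putText(c,str(y0+y),(0,y*k+4),0,.3,(255,255,0),1)
    cv2.imwrite(fn,c)
E
python3 - <<'E'
from h import *
im=cv2.imread("pics/top0raw.png")
crop(im,70,95,165,115,4,"pics/c1.png"); crop(im,285,150,75,90,6,"pics/c2.png")
im=cv2.imread("pics/scene0raw.png")
crop(im,140,150,100,90,6,"pics/c3.png")
# red blobs
im=cv2.imread("pics/top0raw.png").astype(int)
m=((im[...,2]>120)&(im[...,1]<60)&(im[...,0]<60)).astype('uint8')
n,l,s,c=cv2.connectedComponentsWithStats(m)
for i in range(1,n):
    if s[i,4]>100:
        r=cv2.minAreaRect(np.argwhere(l==i)[:,::-1].astype(np.float32)); print(s[i],c[i],r)
E
```

```text
[  85  136   37   44 1005] [102.74228856 157.43781095] ((103.44508361816406, 157.3635711669922), (29.736530303955078, 40.75006103515625), 11.768289566040039)
[ 181  147   32   41 1106] [195.58227848 167.58679928] ((196.19357299804688, 167.385986328125), (30.671428680419922, 40.25194549560547), 1.9749339818954468)
[ 133  148   37   43 1080] [150.36388889 169.26944444] ((150.90562438964844, 168.9649200439453), (30.610660552978516, 40.95903778076172), 9.090276718139648)
```

View pics/c1.png

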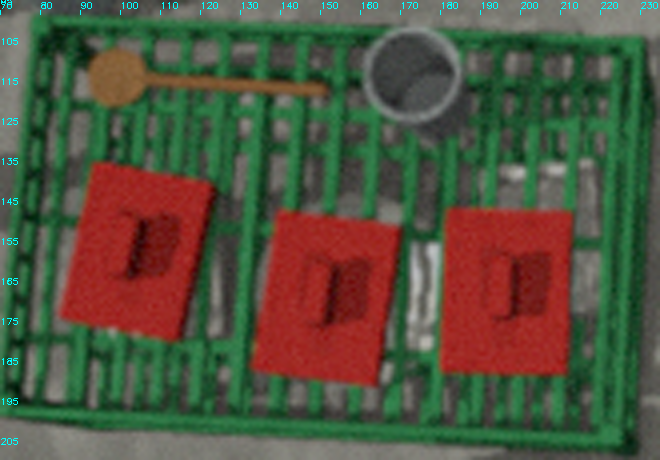

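View pics/c2.png

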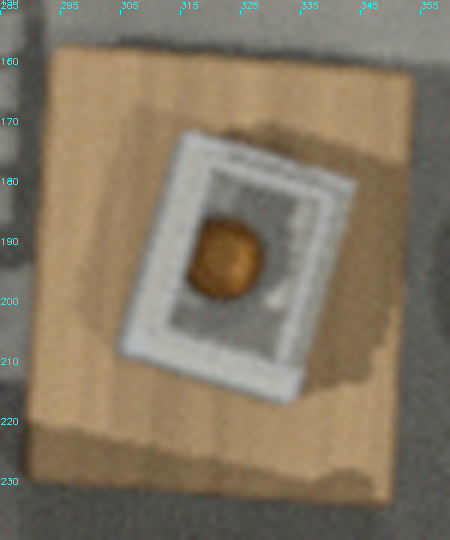

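View pics/c3.png

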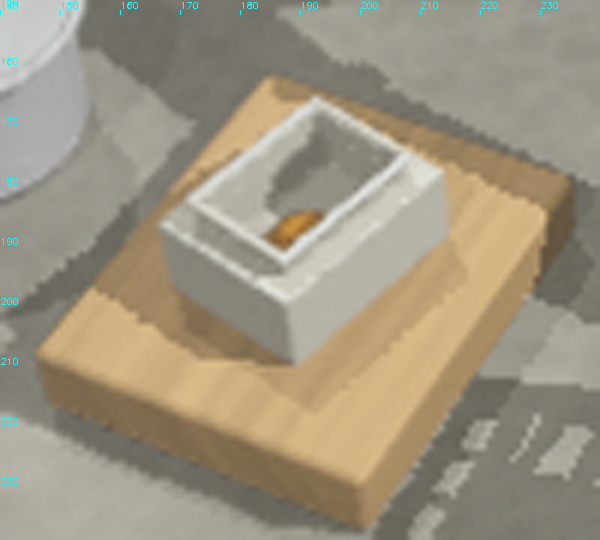

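Run:
```python
from h import *
def rect(n,uv,z,name):
    X=atz(n,uv,z)[:,:2]; c=X.mean(0); print(name,"c",c.round(4),"sides",[round(float(np.linalg.norm(X[(i+1)%4]-X[i])),4) for i in range(4)],"ang",[round(float(np.arctan2(*(X[(i+1)%4]-X[i])[::-1])),3) for i in range(4)])
rect("top",[(316,171.7),(344.5,180),(334.7,217),(305,208.7)],.093,"shoulder")
rect("scene",[(193,166.2),(208,175.5),(187.8,194.2),(171.3,184.2)],.109,"bead")
s=lambda x,y:(70+x/4,95+y/4)
rect("top",[s(93,161),s(216,184),s(179,342),s(60,318)],.1835,"L1")
rect("top",[s(278,208),s(403,225),s(376,387),s(251,369)],.1835,"L2")
rect("top",[s(445,207),s(573,210),s(567,376),s(441,373)],.1835,"L3")
im=cv2.imread("pics/top0raw.png").astype(int)
m=((im[...,2]>120)&(im[...,1]<60)&(im[...,0]<60)).astype('uint8')
k=np.ones((13,13)); m=cv2.morphologyEx(m,cv2.MORPH_CLOSE,k)
n,l,st,c=cv2.connectedComponentsWithStats(m)
for i in range(1,n):
    if st[i,4]>500:
        r=cv2.boxPoints(cv2.minAreaRect(np.argwhere(l==i)[:,::-1].astype(np.float32))); rect("top",r,.1835,"auto")
```

```text
shoulder c [ 0.4981 -0.3512] sides [0.0933, 0.1206, 0.096, 0.1216] ang [-1.825, 2.892, 1.327, -0.272]
bead c [ 0.4994 -0.3439] sides [0.0659, 0.0972, 0.0688, 0.1001] ang [1.275, -0.212, -1.822, 2.898]
L1 c [0.5787 0.3158] sides [0.0958, 0.1197, 0.0921, 0.1193] ang [-1.731, 2.976, 1.406, -0.135]
L2 c [0.5485 0.1718] sides [0.094, 0.1203, 0.0932, 0.1201] ang [-1.68, 3.029, 1.46, -0.106]
L3 c [0.5565 0.0403] sides [0.0941, 0.1219, 0.0916, 0.1222] ang [-1.567, -3.136, 1.577, 0.026]
auto c [0.58   0.3184] sides [0.1213, 0.0913, 0.1204, 0.0903] ang [-0.133, -1.751, 3.001, 1.4]
auto c [0.5526 0.1112] sides [0.2359, 0.125, 0.2331, 0.1259] ang [-1.521, -3.078, 1.624, 0.086]
```

```bash
cat >> h.py <<'E'
from scipy.optimize import minimize
TUB=[(120,92,0,48),(100,72,48,64)]
LID=[(120,92,0,18.5),(46,18,18.5,43.5)]
def pts(boxes,x,y,z,th):
    out=[]
    for a,b,z0,z1 in boxes:
        P=np.array([(sx*a/2,sy*b/2,zz) for sx in(-1,1) for sy in(-1,1) for zz in(z0,z1)])/1e3
        c,s=np.cos(th),np.sin(th)
        out.append(P@np.array([[c,-s,0],[s,c,0],[0,0,1]]).T+[x,y,z])
    return out
def sil(n,boxes,p,z,x0,y0,w,h,k=4):
    m=np.zeros((h*k,w*k),np.uint8)
    for P in pts(boxes,p[0],p[1],z,p[2]):
        q=proj(n,P); q=((q-[x0,y0]+.5)*k-.5)
        cv2.fillConvexPoly(m,cv2.convexHull((q*16).round().astype(np.int32)),1,shift=4)
    return cv2.resize(m.astype(np.float32),(w,h),interpolation=cv2.INTER_AREA)
def fit(masks,boxes,p0,z):
    # masks: list of (camname, floatmask, x0,y0)
    def f(p):
        q=[p[0],p[1],p[2]]
        return sum(((sil(n,boxes,q,z,x0,y0,m.shape[1],m.shape[0])-m)**2).sum() for n,m,x0,y0 in masks)
    S=np.array([p0]+[np.array(p0)+d for d in([.008,0,0],[0,.008,0],[0,0,.1])])
    r=minimize(f,p0,method='Nelder-Mead',options=dict(initial_simplex=S,xatol=1e-4,fatol=.01,maxiter=250))
    return r.x,r.fun
def redmask(im,x0,y0,w,h):
    c=im[y0:y0+h,x0:x0+w].astype(float)  # BGR
    return np.clip((c[...,2]-np.maximum(c[...,1],c[...,0])-20)/60,0,1).astype(np.float32)
def mk(im,f,n,p,z,boxes,lo=5):
    q=np.vstack([proj(n,P) for P in pts(boxes,p[0],p[1],z,p[2])])
    a=np.floor(q.min(0)-lo).astype(int); b=np.ceil(q.max(0)+lo).astype(int)
    return (n,f(im,a[0],a[1],b[0]-a[0],b[1]-a[1]),a[0],a[1])
def whitemask(im,x0,y0,w,h):
    c=im[y0:y0+h,x0:x0+w]
    h_=cv2.cvtColor(c,cv2.COLOR_BGR2HSV).astype(float)
    m=(h_[...,1]<60)
    m=m.astype(np.uint8)
    n,l,s,_=cv2.connectedComponentsWithStats(m)
    i=1+np.argmax(s[1:,4]); m=(l==i).astype(np.uint8)
    cs,_=cv2.findContours(m,cv2.RETR_EXTERNAL,cv2.CHAIN_APPROX_NONE)
    o=np.zeros_like(m); cv2.drawContours(o,cs,-1,1,-1); return o.astype(np.float32)
E
python3 - <<'E'
from h import *
T=cv2.imread("pics/top0raw.png"); S=cv2.imread("pics/scene0raw.png")
for nm,p0 in(("L1",(.579,.316,-.15)),("L2",(.549,.172,-.1)),("L3",(.557,.04,0))):
    a=mk(T,redmask,"top",p0,.165,LID,3); b=mk(S,redmask,"scene",p0,.165,LID,3)
    for k,ms in(("top",[a]),("scene",[b]),("both",[a,b])):
        x,f=fit(ms,LID,p0,.165); print(nm,k,x.round(4),round(f,1),a[1].shape)
p0=(.498,-.348,-.25)
a=mk(T,whitemask,"top",p0,.045,TUB); b=mk(S,whitemask,"scene",p0,.045,TUB)
cv2.imwrite("pics/wm.png",np.hstack([cv2.resize(a[1]*255,(300,400)),cv2.resize(b[1]*255,(300,400))]))
for k,ms in(("top",[a]),("scene",[b]),("both",[a,b])):
    x,f=fit(ms,TUB,p0,.045); print("tub",k,x.round(4),round(f,1),a[1].shape)
E
```

```text
L1 top [ 0.5813  0.3209 -0.1549] 48.6 (52, 48)
L1 scene [ 0.5788  0.3214 -0.1696] 20.4 (52, 48)
L1 both [ 0.58    0.321  -0.1677] 82.3 (52, 48)
L2 top [ 0.5501  0.176  -0.0983] 28.6 (51, 45)
L2 scene [ 0.5477  0.1761 -0.1029] 49.5 (51, 45)
L2 both [ 0.549   0.1758 -0.1038] 92.3 (51, 45)
L3 top [0.5588 0.0425 0.0046] 18.5 (50, 41)
L3 scene [0.5565 0.0437 0.0099] 59.2 (50, 41)
L3 both [0.5576 0.0431 0.0035] 98.5 (50, 41)
tub top [ 0.5    -0.3506 -0.262 ] 17.1 (57, 52)
tub scene [ 0.4962 -0.348  -0.2764] 15.1 (57, 52)
tub both [ 0.4978 -0.349  -0.2725] 87.6 (57, 52)[ WARN:0@5.768] global loadsave.cpp:1063 imwrite_ Unsupported depth image for selected encoder is fallbacked to CV_8U.
```

View pics/wm.png

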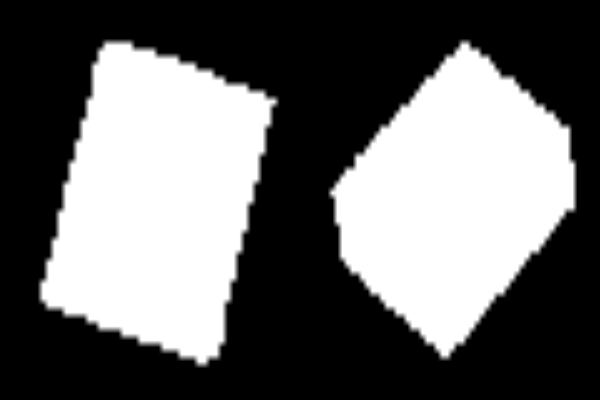

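```bash
python3 -m handwheel '[-0.3,60,-110,30,0.1, -0.3,120,-220,30,0.2, -0.3,180,-330,30,0.3, -0.3,240,-440,30,0.425, -0.3,291.7,-549.5,30,0.425, -0.3,291.7,-549.5,30,0.425, -0.3,291.7,-549.5,30,0.425, -0.3,291.7,-549.5,30,0.425, -0.3,291.7,-549.5,30,0.425, -0.3,291.7,-549.5,30,0.425, -0.3,291.7,-549.5,30,0.425, -0.3,291.7,-549.5,0,0.425]' 40
```

```text
clock: 1.6
tool_pos: [0.5594, 0.0436, 0.2327]
ee_rot: [2.218, 2.222, 0.007]
contact_force: [0.8, 0.9, -0.9]
grip_width: 0.0553
```

Run:
```python
from h import *
S=get_image("scene")[...,::-1]; cv2.imwrite("pics/s1.png",S); 
T=get_image("top")[...,::-1]; cv2.imwrite("pics/t1.png",T)
a=cv2.resize(S[150:300,220:400],None,fx=4.4,fy=4); cv2.imwrite("pics/s1c.png",a)
s=telemetry.observe(); print(s["tool_pos"],s["ee_rot"], proj("scene",[s["tool_pos"],[.5576,.0431,.2085],[.5576,.0431,.1845]]))
```

```text
[0.55498141 0.04448049 0.22812198] [-2.21313114 -2.22301803  0.00854797] [[309.81943566 203.35551049]
 [308.14415595 208.88567188]
 [307.11057172 214.8016855 ]]
```

View pics/s1c.png

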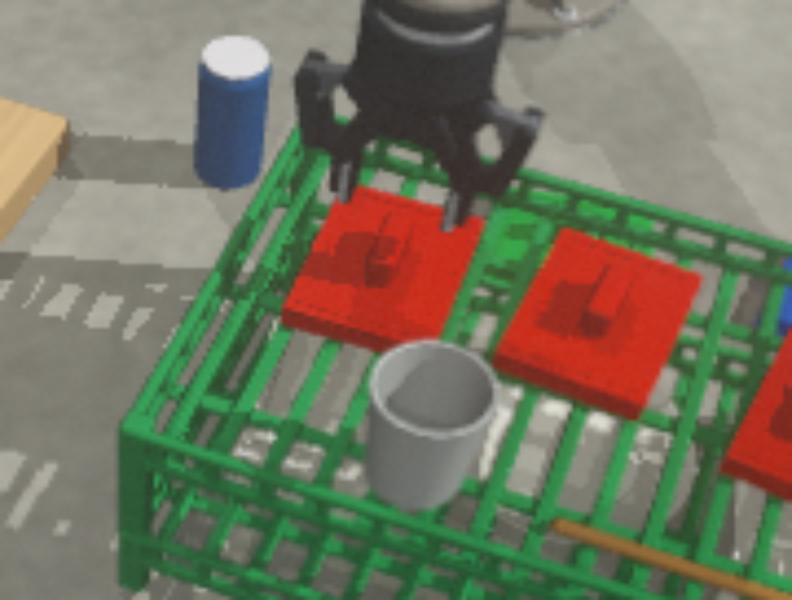

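The picture shows the fingers straddling the right-hand lid's grip at crop (385,240), in line with it. Descending.

```bash
python3 -m handwheel '[-0.3,0,0,-20,0, -0.3,0,0,-36,0, -0.3,0,0,-43,0, -0.3,0,0,-43,0]'
```

```text
clock: 2.2
tool_pos: [0.5576, 0.0438, 0.1881]
ee_rot: [-2.217, -2.225, 0.001]
contact_force: [-0.5, 0.1, -0.1]
grip_width: 0.0555
```

```bash
python3 -m handwheel '[-0.3,0,0,-2,0, 1,0,0,-2,0, 1,0,0,-2,0, 1,0,0,-2,0]' 60; python3 -m handwheel '[1,0,0,0,0, 1,0,0,0,0]'
```

```text
clock: 2.7
tool_pos: [0.5582, 0.0436, 0.1869]
ee_rot: [2.217, 2.225, 0.002]
contact_force: [-0.2, -0.4, 2.0]
grip_width: 0.0168
clock: 2.95
tool_pos: [0.5582, 0.0436, 0.1869]
ee_rot: [2.218, 2.225, 0.002]
contact_force: [0.1, 0.8, 4.2]
grip_width: 0.0168
```

```bash
python3 -m handwheel '[1,0,0,30,0, 1,0,0,75,0, 1,0,0,75,0, 1,0,0,75,0]'
python3 - <<'E'
from h import *
S=get_image("scene")[...,::-1].copy(); cv2.imwrite("pics/s2.png",S)
T=get_image("top")[...,::-1].copy(); cv2.imwrite("pics/t2.png",T)
s=telemetry.observe(); print(s["tool_pos"],s["contact_force"],s["moment"])
cv2.imwrite("pics/s2c.png",cv2.resize(S[130:280,220:400],None,fx=4.4,fy=4))
E
```

```text
clock: 3.45
tool_pos: [0.557, 0.0436, 0.2603]
ee_rot: [-2.217, -2.224, 0.002]
contact_force: [-0.1, -0.1, -1.9]
grip_width: 0.0167
[0.55663678 0.04354021 0.25958367] [-0.15922234  0.02006924 -0.97287651] [-0.03380728 -0.02149045  0.00073661]
```

View pics/s2c.png

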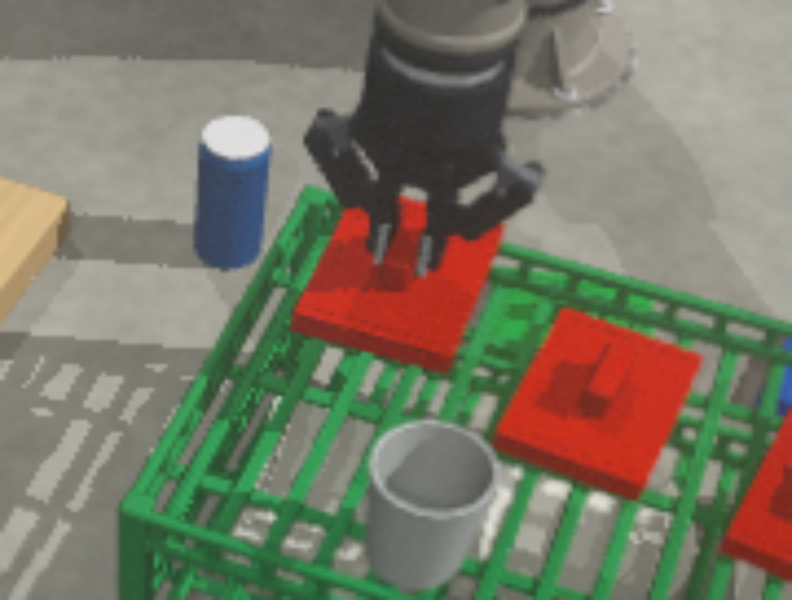

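```bash
python3 -m handwheel '[1,-10,-62,0,-0.05, 1,-20,-124,0,-0.1, 1,-30,-186,0,-0.15, 1,-40,-248,0,-0.2, 1,-50,-310,0,-0.25, 1,-59.5,-370,0,-0.275, 1,-59.5,-392.5,-40,-0.275, 1,-59.5,-392.5,-90,-0.275, 1,-59.5,-392.5,-100,-0.275, 1,-59.5,-392.5,-100,-0.275, 1,-59.5,-392.5,-100,-0.275]'
cat > look.py <<'E'
from h import *
import sys
tag=sys.argv[1]; lz=float(sys.argv[2])  # lid in-hand z offset
S=get_image("scene")[...,::-1].copy(); cv2.imwrite(f"pics/s{tag}.png",S)
T=get_image("top")[...,::-1].copy(); cv2.imwrite(f"pics/t{tag}.png",T)
s=telemetry.observe(); r=s["ee_rot"]; yaw=2*np.arctan2(r[1],r[0]); yaw=(yaw-np.pi/2+np.pi/2)%np.pi-np.pi/2
print(s["tool_pos"].round(4),"lidyaw",round(yaw,4),s["contact_force"].round(2),s["moment"].round(3))
a=cv2.resize(S[145:245,130:250],None,fx=6,fy=6,interpolation=cv2.INTER_CUBIC); cv2.imwrite(f"pics/s{tag}c.png",a)
z=s["tool_pos"][2]-lz; p0=(s["tool_pos"][0],s["tool_pos"][1],yaw)
b=mk(S,redmask,"scene",p0,z,LID,3); cv2.imwrite(f"pics/m{tag}.png",cv2.resize(b[1]*255,None,fx=6,fy=6))
print("scene lid fit",*fit([b],LID[:1],p0,z))
E
python3 look.py 3 0.0215
```

```text
clock: 4.92
tool_pos: [0.4996, -0.3494, 0.1633]
ee_rot: [2.499, 1.899, 0.002]
contact_force: [-0.1, -1.1, -0.9]
grip_width: 0.0165
[ 0.4995 -0.3494  0.1633] lidyaw -0.271 [-0.18  0.43 -0.25] [-0.048 -0.001 -0.02 ]
scene lid fit [ 0.49838742 -0.34791804 -0.26798755] 191.46546936035156[ WARN:0@3.994] global loadsave.cpp:1063 imwrite_ Unsupported depth image for selected encoder is fallbacked to CV_8U.
```

View pics/s3c.png

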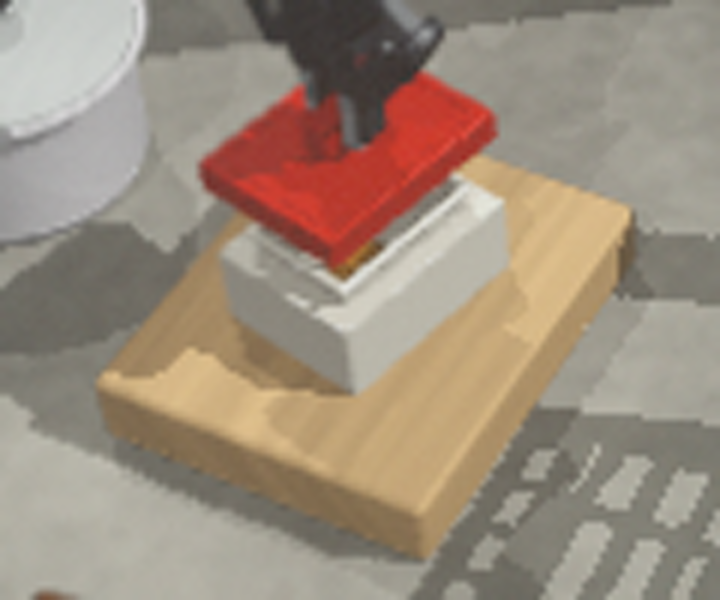

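View pics/t3.png

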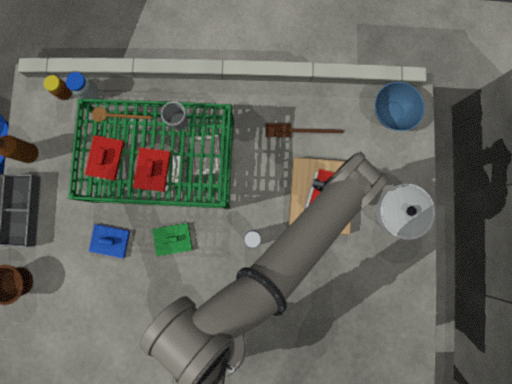

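View pics/m3.png

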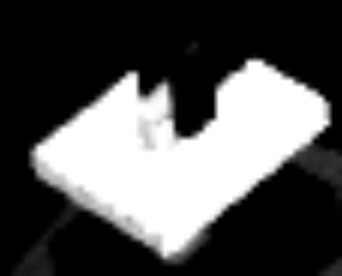

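```bash
cat > fit2.py <<'E'
from h import *
import sys
def fitw(n,im,p0,z,vary_z=False):
    nm,m,x0,y0=mk(im,redmask,n,p0,z,LID,3)
    c=im[y0:y0+m.shape[0],x0:x0+m.shape[1]].max(2)
    w=1-cv2.dilate(((c<75)&(m<.3)).astype(np.uint8),np.ones((3,3))).astype(np.float32)
    m=(m>.5).astype(np.float32)*1.0
    f=lambda p:(w*(sil(n,LID,p,p[3] if vary_z else z,x0,y0,m.shape[1],m.shape[0])-m)**2).sum()
    p0=list(p0)+([z] if vary_z else [])
    S=np.array([p0]+[np.array(p0)+np.eye(len(p0))[i]*d for i,d in enumerate([.006,.006,.08,.006][:len(p0)])])
    r=minimize(f,p0,method='Nelder-Mead',options=dict(initial_simplex=S,xatol=1e-4,fatol=.01))
    return r.x.round(4),round(r.fun,1)
E
python3 - <<'E'
from fit2 import *
S=cv2.imread("pics/s3.png")
z=.1633-.0215
for dz in(-.003,0,.003): print(dz,fitw("scene",S,(.498,-.348,-.27),z+dz))
print(fitw("scene",S,(.498,-.348,-.27),z,True))
S=cv2.imread("pics/scene0raw.png")
print(fitw("scene",S,(.557,.043,.0),.165,True))
E
```

```text
-0.003 (array([ 0.495 , -0.3494, -0.2687]), np.float64(30.9))
0 (array([ 0.4975, -0.3476, -0.2673]), np.float64(32.5))
0.003 (array([ 0.5005, -0.3458, -0.2619]), np.float64(33.6))
(array([ 0.498 , -0.3474, -0.2598,  0.1423]), np.float64(32.7))
(array([0.557 , 0.0438, 0.0115, 0.1659]), np.float64(64.5))
```

```bash
python3 -m handwheel '[1,-1.5,0,-15,-0.006, 1,-1.5,0,-26,-0.006, 1,-1.5,0,-29,-0.006, 1,-1.5,0,-29,-0.006]'; python3 -m handwheel '[1,0,0,-2,0, 1,0,0,-3,0]';python3 -m handwheel '[1,0,0,-1,0, 1,0,0,-2,0]'
```

```text
clock: 5.52
tool_pos: [0.4965, -0.3488, 0.1318]
ee_rot: [-2.507, -1.892, 0.001]
contact_force: [0.3, -0.6, -1.6]
grip_width: 0.0171
clock: 5.78
tool_pos: [0.4969, -0.3491, 0.1295]
ee_rot: [2.507, 1.892, 0.0]
contact_force: [-0.1, 0.3, -1.4]
grip_width: 0.0171
clock: 6.02
tool_pos: [0.4969, -0.349, 0.1274]
ee_rot: [2.507, 1.892, 0.0]
contact_force: [0.5, 0.0, -0.9]
grip_width: 0.0171
```

```bash
python3 -m handwheel '[1,0,0,-1,0, 1,0,0,-2,0]';python3 -m handwheel '[1,0,0,-0.5,0, 1,0,0,-1,0]';python3 -m handwheel '[1,0,0,-0.5,0, 1,0,0,-1,0]'
```

```text
clock: 6.28
tool_pos: [0.4968, -0.3489, 0.1253]
ee_rot: [-2.507, -1.893, -0.0]
contact_force: [0.5, 0.2, -1.8]
grip_width: 0.0168
clock: 6.52
tool_pos: [0.4968, -0.3489, 0.1243]
ee_rot: [-2.508, -1.892, -0.0]
contact_force: [0.2, -0.3, -1.1]
grip_width: 0.0167
clock: 6.78
tool_pos: [0.4968, -0.3489, 0.1233]
ee_rot: [-2.507, -1.893, -0.0]
contact_force: [-1.0, -0.4, 0.1]
grip_width: 0.0166
```

```bash
for i in 1 2 3; do python3 -m handwheel '[1,0,0,-0.5,0, 1,0,0,-1,0]' | sed -n '2p;4p'; done
```

```text
tool_pos: [0.4968, -0.349, 0.1223]
contact_force: [-0.2, -0.1, -1.3]
tool_pos: [0.4968, -0.3489, 0.1213]
contact_force: [0.2, -0.4, -1.2]
tool_pos: [0.4968, -0.3489, 0.1203]
contact_force: [-0.1, 0.1, -0.7]
```

```bash
python3 -m handwheel '[1,0,0,-1,0, 1,0,0,-2,0]' | sed -n '2p;4p';python3 -m handwheel '[1,0,0,-0.5,0, 1,0,0,-1,0, 1,0,0,-1,0]' | sed -n '2p;4p'; python3 -m handwheel '[1,0,0,-0.5,0, 1,0,0,-1,0, 1,0,0,-1,0]' | sed -n '2p;4p'
```

```text
tool_pos: [0.4968, -0.3489, 0.1183]
contact_force: [-1.0, -0.1, -0.7]
tool_pos: [0.4968, -0.3489, 0.1173]
contact_force: [0.4, 0.8, -0.6]
tool_pos: [0.4968, -0.3489, 0.1164]
contact_force: [-0.7, 0.6, 0.5]
```

```bash
python3 look.py 4 0.0219
```

```text
[ 0.4968 -0.3489  0.1164] lidyaw -0.2778 [ 0.25  0.8  -0.06] [ 0.015  0.062 -0.031]
scene lid fit [ 0.49474058 -0.34782913 -0.27305885] 197.2300567626953[ WARN:0@4.462] global loadsave.cpp:1063 imwrite_ Unsupported depth image for selected encoder is fallbacked to CV_8U.
```

View pics/s4c.png

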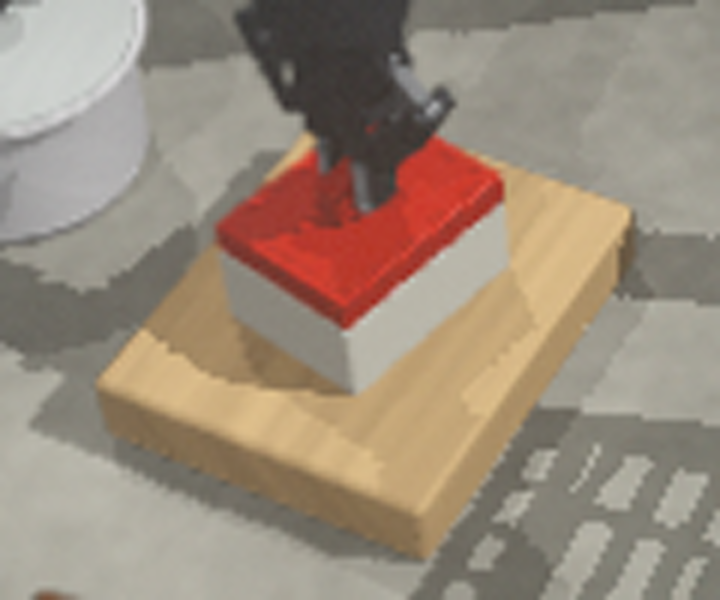

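```bash
python3 - <<'E'
from fit2 import *
S=cv2.imread("pics/s4.png")
z=.1164-.0219
for dz in(-.002,0,): print(dz,fitw("scene",S,(.496,-.349,-.277),z+dz))
# joint stack fit: white+red
E
python3 -m handwheel '[1,0,0,10,0, 1,0,0,45,0, 1,0,0,100,0, 1,0,0,145,0]'
```

```text
-0.002 (array([ 0.4928, -0.3491, -0.2834]), np.float64(26.4))
0 (array([ 0.4948, -0.3479, -0.2852]), np.float64(27.3))
clock: 9.12
tool_pos: [0.4969, -0.3494, 0.2642]
ee_rot: [2.506, 1.891, 0.001]
contact_force: [0.1, -0.7, -1.2]
grip_width: 0.0168
```

```bash
python3 -m handwheel '[1,10,62,0,0.05, 1,20,124,0,0.1, 1,30,186,0,0.15, 1,40,248,0,0.2, 1,50,310,0,0.25, 1,61,370,0,0.281, 1,61,392.5,0,0.281, 1,61,392.5,-30,0.281, 1,61,392.5,-65,0.281, 1,61,392.5,-73,0.281, 1,61,392.5,-73,0.281]'
```

```text
clock: 10.5
tool_pos: [0.5583, 0.0434, 0.1892]
ee_rot: [2.218, 2.224, 0.001]
contact_force: [-0.3, -0.3, -1.1]
grip_width: 0.0167
```

```bash
python3 -m handwheel '[1,0,0,-2,0, 1,0,0,-2.5,0]'; python3 -m handwheel '[-0.3,0,0,-2.5,0]' >/dev/null;  python3 -m handwheel '[-0.3,0,0,3,0, -0.3,0,0,3,0]'
```

```text
clock: 10.75
tool_pos: [0.5585, 0.0435, 0.1869]
ee_rot: [2.217, 2.224, 0.002]
contact_force: [-0.8, -0.3, 2.2]
grip_width: 0.0169
clock: 11.12
tool_pos: [0.5581, 0.0436, 0.1867]
ee_rot: [2.218, 2.225, 0.001]
contact_force: [0.0, -0.6, 0.0]
grip_width: 0.0556
```

```bash
python3 -m handwheel '[-0.3,0,0,50,0, -0.3,0,40,55,0, -0.3,-9,100,55,-0.107, -0.3,-9,132,55,-0.107, -0.3,-9,132,20,-0.107, -0.3,-9,132,3,-0.107, -0.3,-9,132,0.5,-0.107, -0.3,-9,132,0.5,-0.107]'
```

```text
clock: 12.12
tool_pos: [0.5495, 0.175, 0.1875]
ee_rot: [2.335, 2.101, 0.002]
contact_force: [-0.1, 0.1, -0.3]
grip_width: 0.0554
```

```bash
python3 -m handwheel '[1,0,0,-0.5,0, 1,0,0,-0.5,0, 1,0,0,-0.5,0]'; python3 -m handwheel '[1,0,0,0,0]';python3 -m handwheel '[1,0,0,30,0, 1,0,0,75,0, 1,0,0,75,0, 1,0,0,75,0]'
python3 - <<'E'
from fit2 import *
S=get_image("scene")[...,::-1].copy(); cv2.imwrite("pics/s5.png",S)
cv2.imwrite("pics/s5c.png",cv2.resize(S[130:280,220:420],None,fx=4,fy=4))
s=telemetry.observe(); print(s["tool_pos"],s["ee_rot"])
print(fitw("scene",S,(.549,.175,-.1),s["tool_pos"][2]-.0219))
print("L3",fitw("scene",S,(.557,.043,0),.165))
E
```

```text
clock: 12.5
tool_pos: [0.5495, 0.1757, 0.1873]
ee_rot: [2.333, 2.103, 0.003]
contact_force: [0.8, -0.0, 3.6]
grip_width: 0.0168
clock: 12.62
tool_pos: [0.5494, 0.1757, 0.1873]
ee_rot: [2.333, 2.103, 0.003]
contact_force: [-0.8, 0.6, 4.6]
grip_width: 0.0166
clock: 13.12
tool_pos: [0.548, 0.1754, 0.2603]
ee_rot: [-2.333, -2.103, 0.002]
contact_force: [-0.7, 0.1, -0.7]
grip_width: 0.0164
[0.54770184 0.17537052 0.25974047] [-2.33256464 -2.10270909  0.00428337]
(array([ 0.5451,  0.1766, -0.0986]), np.float64(47.3))
L3 (array([0.5563, 0.0445, 0.0109]), np.float64(72.7))
```

View pics/s5c.png

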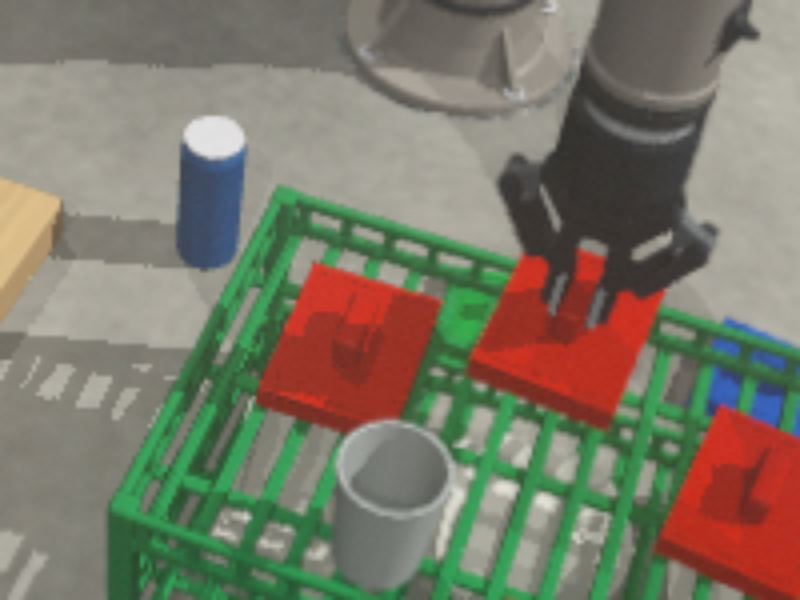

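The picture shows the first lid back in place and lying flat at crop (350,345). The middle lid is in the gripper at (570,340).

```bash
python3 -m handwheel '[1,-6,-62,0,-0.02, 1,-12,-124,0,-0.04, 1,-18,-186,0,-0.06, 1,-24,-248,0,-0.08, 1,-30,-310,0,-0.1, 1,-36,-372,0,-0.12, 1,-42,-434,0,-0.14, 1,-48,-496,0,-0.16, 1,-50.7,-524.5,-20,-0.173, 1,-50.7,-524.5,-70,-0.173, 1,-50.7,-524.5,-110,-0.173, 1,-50.7,-524.5,-110,-0.173, 1,-50.7,-524.5,-110,-0.173]'; python3 look.py 6 0.0223;  python3 - <<'E'
from fit2 import *
S=cv2.imread("pics/s6.png"); s=telemetry.observe()
print(fitw("scene",S,(.496,-.349,-.277),s["tool_pos"][2]-.0222))
E
```

```text
clock: 14.8
tool_pos: [0.4985, -0.3494, 0.1521]
ee_rot: [2.506, 1.893, 0.0]
contact_force: [0.0, -1.3, -0.6]
grip_width: 0.0166
[ 0.4992 -0.3498  0.1533] lidyaw -0.2766 [ 0.59 -0.28 -2.05] [ 0.001  0.034 -0.009]
scene lid fit [ 0.49781553 -0.34720549 -0.28282975] 189.96170043945312
(array([ 0.4973, -0.3475, -0.2712]), np.float64(30.3))[ WARN:0@4.461] global loadsave.cpp:1063 imwrite_ Unsupported depth image for selected encoder is fallbacked to CV_8U.
```

View pics/s6c.png

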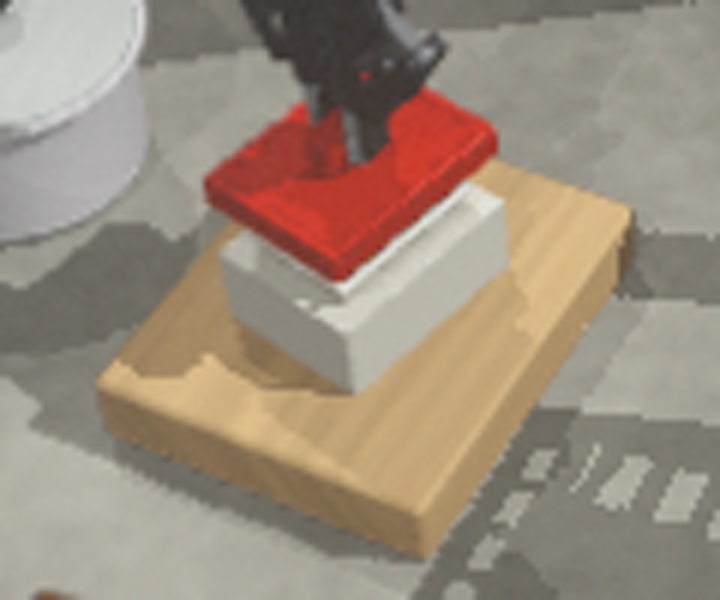

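```bash
python3 -m handwheel '[1,0,0,-10,0, 1,0,0,-17,0, 1,0,0,-17,0]'; for i in 1 2 3 ; do python3 -m handwheel '[1,0,0,-0.5,0, 1,0,0,-1,0]' | sed -n '2p;4p'; done
```

```text
clock: 15.28
tool_pos: [0.4976, -0.3485, 0.1336]
ee_rot: [-2.505, -1.893, 0.001]
contact_force: [-0.3, 0.1, -0.9]
grip_width: 0.017
tool_pos: [0.4982, -0.3491, 0.1335]
contact_force: [0.4, -0.4, -0.3]
tool_pos: [0.4981, -0.349, 0.1324]
contact_force: [0.1, -0.4, -0.8]
tool_pos: [0.4981, -0.3489, 0.1313]
contact_force: [-0.6, -0.5, -0.7]
```

```bash
for i in 1 2 3 ; do python3 -m handwheel '[1,0,0,-0.5,0, 1,0,0,-1,0]' | sed -n '2p;4p'; done
```

```text
tool_pos: [0.4981, -0.3489, 0.1303]
contact_force: [0.8, -0.8, -0.4]
tool_pos: [0.4981, -0.3489, 0.1293]
contact_force: [0.7, -0.3, -0.7]
tool_pos: [0.4981, -0.3489, 0.1283]
contact_force: [-1.4, -0.0, -0.6]
```

```bash
for i in 1 2 3 4 ; do python3 -m handwheel '[1,0,0,-0.5,0, 1,0,0,-1,0]' | sed -n '2p;4p'; done
```

```text
tool_pos: [0.4981, -0.3489, 0.1273]
contact_force: [-0.6, -0.6, -0.9]
tool_pos: [0.4981, -0.3489, 0.1263]
contact_force: [-1.1, -0.2, -0.6]
tool_pos: [0.4981, -0.3489, 0.1253]
contact_force: [-0.7, -0.4, -1.9]
tool_pos: [0.4981, -0.349, 0.1243]
contact_force: [-0.6, 0.2, -0.4]
```

```bash
for i in 1 2 3  ; do python3 -m handwheel '[1,0,0,-0.5,0, 1,0,0,-1,0]' | sed -n '2p;4p'; done
```

```text
tool_pos: [0.4981, -0.349, 0.1236]
contact_force: [-0.8, 0.4, 4.0]
tool_pos: [0.4982, -0.3491, 0.1229]
contact_force: [-2.1, 1.4, 5.5]
tool_pos: [0.4981, -0.3492, 0.1219]
contact_force: [-1.1, -0.3, 5.3]
```

Resistance starts with the lid's origin 56.3 mm above the tub's, which is the snap-bead height. This is the tub's own lid. Pressing on.

```bash
for i in 1 2 3 4 ; do python3 -m handwheel '[1,0,0,-0.5,0, 1,0,0,-1,0]' | sed -n '2p;4p'; done
```

```text
tool_pos: [0.498, -0.3492, 0.1207]
contact_force: [-2.4, -0.0, 4.0]
tool_pos: [0.4978, -0.349, 0.1189]
contact_force: [-0.8, -0.2, 0.5]
tool_pos: [0.4978, -0.3488, 0.1177]
contact_force: [-1.4, -1.3, -1.0]
tool_pos: [0.4979, -0.3486, 0.1169]
contact_force: [-0.5, -1.6, -2.7]
```

```bash
for i in 1 2 3 ; do python3 -m handwheel '[1,0,0,-0.5,0, 1,0,0,-1,0]' | sed -n '2p;4p'; done
```

```text
tool_pos: [0.4979, -0.3487, 0.1168]
contact_force: [-3.3, 2.5, 4.7]
tool_pos: [0.4979, -0.3487, 0.1167]
contact_force: [-5.2, 3.8, 11.2]
tool_pos: [0.4979, -0.3486, 0.1167]
contact_force: [-7.1, 5.5, 16.6]
```

```bash
python3 -m handwheel '[1,0,0,2,0, 1,0,0,2.5,0]'; python3 -m handwheel '[-0.4,0,0,0,0, -0.4,0,0,0,0]'; python3 -m handwheel '[-0.4,0,0,40,0, -0.4,0,0,60,0, 1,0,0,60,0]'
python3 - <<'E'
from fit2 import *
S=get_image("scene")[...,::-1].copy(); cv2.imwrite("pics/s7.png",S)
cv2.imwrite("pics/s7c.png",cv2.resize(S[145:245,130:250],None,fx=6,fy=6,interpolation=cv2.INTER_CUBIC))
print(fitw("scene",S,(.496,-.349,-.277),.0945,True),fitw("scene",S,(.496,-.349,-.277),.0945))
E
```

```text
clock: 20.52
tool_pos: [0.4985, -0.3489, 0.1168]
ee_rot: [2.506, 1.893, 0.001]
contact_force: [-0.5, -2.0, -1.3]
grip_width: 0.0169
clock: 20.78
tool_pos: [0.4985, -0.349, 0.1168]
ee_rot: [2.506, 1.894, 0.0]
contact_force: [0.2, -0.4, 0.1]
grip_width: 0.0524
clock: 21.15
tool_pos: [0.4991, -0.3498, 0.1785]
ee_rot: [2.504, 1.892, 0.003]
contact_force: [-0.5, -0.3, 0.9]
grip_width: 0.0431
(array([ 0.4971, -0.3475, -0.2769,  0.0953]), np.float64(19.6)) (array([ 0.4968, -0.348 , -0.2689]), np.float64(19.6))
```

View pics/s7c.png

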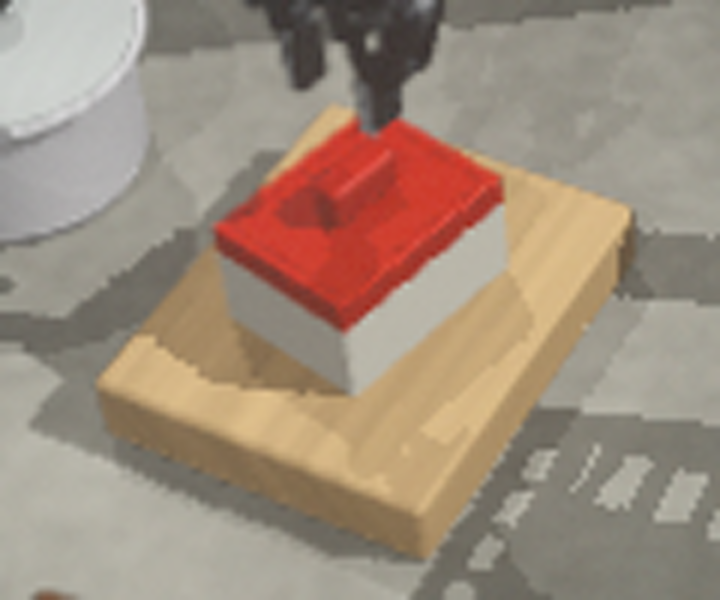

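```bash
python3 -m handwheel '[1,41.5,-11.8,0,0, 1,41.5,-11.8,-40,0, 1,41.5,-11.8,-58,0, 1,41.5,-11.8,-60,0, 1,41.5,-11.8,-60,0]'; for i in 1 2 3 ; do python3 -m handwheel '[1,0,0,-0.5,0, 1,0,0,-1,0]' | sed -n '2p;4p'; done
```

```text
clock: 21.82
tool_pos: [0.5393, -0.3611, 0.1173]
ee_rot: [2.507, 1.893, 0.0]
contact_force: [0.6, -0.8, 0.6]
grip_width: -0.0001
tool_pos: [0.5399, -0.361, 0.1167]
contact_force: [0.5, -1.4, 0.0]
tool_pos: [0.5397, -0.3607, 0.115]
contact_force: [-0.6, -0.4, -0.4]
tool_pos: [0.5396, -0.3607, 0.1138]
contact_force: [0.2, -0.8, -1.0]
```

```bash
for i in 1 2 3 ; do python3 -m handwheel '[1,0,0,-0.3,0, 1,0,0,-0.7,0]' | sed -n '2p;4p'; done
```

```text
tool_pos: [0.5396, -0.3607, 0.1131]
contact_force: [-0.3, 1.3, 2.8]
tool_pos: [0.5396, -0.3607, 0.1131]
contact_force: [-1.9, 1.2, 5.7]
tool_pos: [0.5396, -0.3608, 0.1131]
contact_force: [-2.7, 3.0, 9.9]
```

The east end is stiff at 0.1131 m, and a seated lid would be at 0.1130. Now the west end.

```bash
python3 -m handwheel '[1,0,0,45,0, 1,-40,12,48,0, 1,-83,23.6,48,0, 1,-83,23.6,20,0, 1,-83,23.6,5,0, 1,-83,23.6,4,0]'; for i in 1 2 3 ; do python3 -m handwheel '[1,0,0,-0.3,0, 1,0,0,-1,0]' | sed -n '2p;4p'; done
```

```text
clock: 24.08
tool_pos: [0.4566, -0.3369, 0.1148]
ee_rot: [-2.505, -1.894, 0.001]
contact_force: [-0.2, -0.8, 1.1]
grip_width: 0.0003
tool_pos: [0.4572, -0.3375, 0.1152]
contact_force: [0.4, -0.3, 0.4]
tool_pos: [0.4568, -0.3373, 0.114]
contact_force: [-0.9, 0.2, 3.1]
tool_pos: [0.4569, -0.3373, 0.1138]
contact_force: [-1.4, 2.0, 10.8]
```

```bash
python3 -m handwheel '[1,0,0,5,0, 1,4.5,-1.3,5,0, 1,4.5,-1.3,2,0, 1,4.5,-1.3,1,0]';  for i in 1 2 3 4; do python3 -m handwheel '[1,0,0,-0.3,0, 1,0,0,-0.6,0]' | sed -n '2p;4p'; done
```

```text
clock: 25.32
tool_pos: [0.4608, -0.3382, 0.1131]
ee_rot: [-2.506, -1.893, 0.001]
contact_force: [1.1, 0.2, 3.0]
grip_width: -0.0
tool_pos: [0.4609, -0.3383, 0.1131]
contact_force: [-0.2, 1.5, 2.2]
tool_pos: [0.4609, -0.3383, 0.1131]
contact_force: [-2.4, 2.3, 7.2]
tool_pos: [0.4609, -0.3383, 0.113]
contact_force: [-3.9, 3.0, 11.7]
tool_pos: [0.4609, -0.3383, 0.113]
contact_force: [-5.2, 2.6, 14.4]
```

The west end is stiff at 0.1130 m, so the 0.1138 m reading came from the raised line and the lid is level. Retreating for a final look.

```bash
python3 -m handwheel '[1,0,0,40,0, 1,0,0,100,0, 1,-10,60,120,0, 1,-10,120,120,0, 1,-10,180,120,0, 1,-10,200,120,0, 1,-10,200,120,0]'
python3 - <<'E'
from fit2 import *
S=get_image("scene")[...,::-1].copy(); cv2.imwrite("pics/s8.png",S)
T=get_image("top")[...,::-1].copy(); cv2.imwrite("pics/t8.png",T)
cv2.imwrite("pics/s8c.png",cv2.resize(S,(800,600),interpolation=cv2.INTER_CUBIC))
print(fitw("scene",S,(.496,-.349,-.277),.0945,True),fitw("scene",S,(.557,.043,0),.165),fitw("scene",S,(.58,.321,-.16),.165))
E
```

```text
clock: 27.2
tool_pos: [0.4514, -0.1368, 0.2313]
ee_rot: [2.503, 1.899, 0.002]
contact_force: [-1.5, -1.2, -0.0]
grip_width: -0.0002
(array([ 0.4971, -0.3476, -0.2755,  0.0953]), np.float64(32.2)) (array([0.5568, 0.0442, 0.003 ]), np.float64(69.1)) (array([ 0.5788,  0.3212, -0.1719]), np.float64(27.3))
```

View pics/s8c.png

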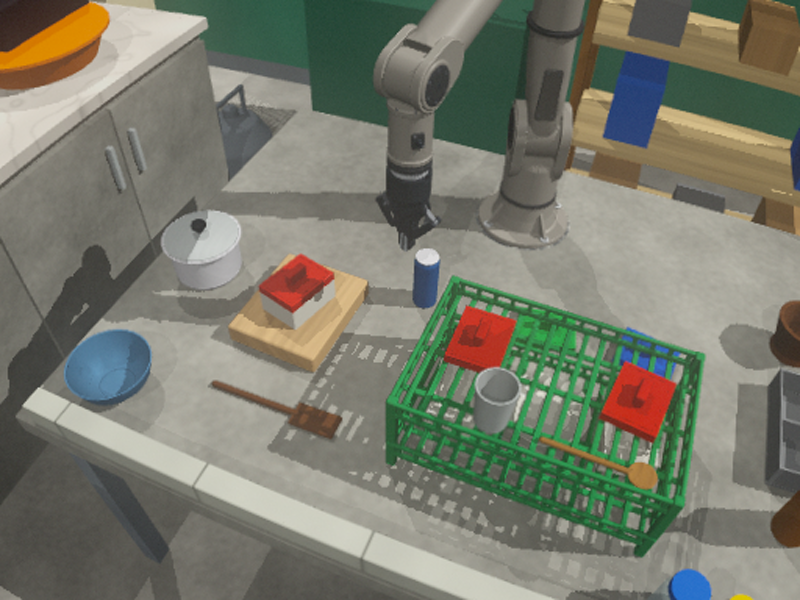

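View pics/t8.png

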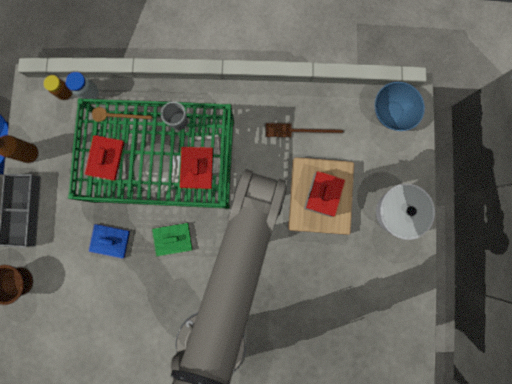

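The pictures show the closed tub on the block (scene (297,288)) and the two other lids flat in the rack (scene (480,338) and (640,400)). Everything else is where it was.

```bash
python3 -c "
from station import hand_in; print(hand_in())"
```

```text
the job is handed in; nothing more can be done
None
```

The tub with the bun is closed and I handed the job in at about 27 s. Its own lid turned out to be the middle one on the rack.

- **Right-hand lid:** It dropped to the seated height with no resistance, so it was too large for this tub. I laid it back flat in its own place on the top tier, clear of the fence.
- **Middle lid:** It met resistance with its origin about 56 mm above the tub's, which is the snap-bead height. I pressed it down in the middle and it snapped on. The push on the seated lid reached 16.6 N on the sensor.
- **Left-hand lid:** I never touched it and it lies where it was. I did not try it on, because the middle lid had already fitted.

**Last checks:** I pressed each short end with the fingers shut. Both were stiff, with the lid's top at 0.1131 m (east) and 0.1130 m (west); a seated lid should be at 0.1130 m. The last pictures show the lid level, the tub still on the block and nothing else moved.

**Two readings that disagreed:**
- A first touch at the west end read 0.1138 m. I put that down to the raised line near the edge, because touching 4.5 mm further in gave 0.1130 m.
- The largest force I read while the lid was snapping was about 5.5 N, just under the stated 6 N. The readings are only samples, so the peak may have been missed.

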